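Find the socket hatch in the power channel and push it open

ROBOT

A 6-joint arm with a two-finger parallel gripper is mounted at the origin on the work surface. World frame = base frame: x ahead of the robot, y to its left, z up, the work surface at z = 0. Lengths are in mm, angles in rad, forces in N, time in s.
With the tool pointing down it reaches from about 350 to 775 mm from the base axis. Payload 5.5 kg.
Tool frame: the origin (TCP) lies on the centre line of the jaws, within the pads' length; the fingertips stand 17 mm ahead of it and the grasp point (between the pads) lies 2 mm behind it; z points along the fingers, y is the line along which they close (so a half turn about z gives the same grasp; the last joint's range is limited). The gripper opens to 85 mm and grips with 20 to 120 N. Pads are 22 mm wide; open, the fingers measure 114 mm over their backs; the gripper's body (76 mm by 85 mm) begins 54 mm behind the grasp point. The pads swing forward as they close: fully open they stand 13 mm farther back than shut.
Start: joints at [-1.289, 0.313, 0.046, 1.304, 0, 1.431], TCP at [235.407, -524.646, 248.323] pointing down, gripper open.
Joint ranges: [-2.76, 2.76], [-0.86, 1.69], [-1.03, 1.26], [-2.2, 2.34], [-1.47, 1.5], [-3.14, 3.14]. Speed limits (rad/s): [2.57, 2.57, 3.14, 3.14, 3.14, 3.14].

INTERFACE

Orientations are given as a unit quaternion [w, x, y, z].
In Python, from rig import ctrl, optics, hand_in gives the robot as it stands.
- The arm moves only by the tool carry_out, never from a script. Its arguments are lists of equal length, an entry for each row: "delta_pos": the shift along the tool's x, y, z in m, a list of three; "angular": the turn, a rotation vector about the tool's x, y, z in rad, a list of three; "hand": the closure in counts, from 0 (fully open) to 255 (shut). A call has 1 to 12 rows; each row is the pose to reach, as a shift and turn from the pose commanded when the call began, along the tool's axes at that moment; what a row does not reach only later rows make up. A row lasts 1/10 s, in which the tool goes at most 50 mm and 8.59 degrees, less where a joint would pass 70% of its speed; a pose out of reach is approached as far as the arm can. A call with a gripper value outside its range is refused whole. The fingers move at their own pace and stop on an object; "newtons" is the grip in N (left out, the last holds). Time passes only in rows, so rows that repeat a pose let the fingers close. It gives the time, the measured TCP pose, the force, the opening and the grip force at its end, in the units of the state.
- ctrl.observe(): the state, without advancing time (a new reading comes with each control period).
- optics.capture(name): name is "scene" or "top"; returns (picture, depth): 384x512x3 uint8, red, green, blue; 384x512 float32, mm along the optical axis (not along the pixel's ray), 0 where there is no reading.
- optics.camera_info(name): a dict with "fx", "fy", "cx", "cy" (pixels), "xyz" and "orientation" of the camera in the world. Camera axes: x right, y down, z forward; pixel columns grow to the right and rows downward; lengths in mm; the calibration is good to about 2 mm. A picture is of the moment at which its call begins. camera_info takes no time and is no camera call.
- hand_in(): hands the job in; it is judged then, once.
The state is a dict: "time": time; "joint_positions": joint angles; "joint_vel": joint speeds; "effort": joint torques, N m; "tool_pos": TCP position; "orientation": TCP orientation; "contact_force": force on the tool from outside, world axes, zero at the start; "ft_torque": the same for the moment, N m; "width": finger opening in mm; "grip_force": force on a finger pad.
Only numpy, scipy, OpenCV 4.12 (cv2) and the standard library are available. Lean on these libraries where they do the work, as an engineer would, in place of code of your own. Each camera call takes 0.05 s, during which the arm holds its last target. There are 200 camera calls.

TASK

The power channel on the painting table has four identical covers: three are fixed blanks and one is the hatch over the sockets. Press gently with your fingertips on the grooved strip of one cover after another until you find the one that rocks and lifts its front edge, then push that raised edge up and back until the hatch is fully open, past upright, and stands there by itself. Only press and push, gently: grip and pick up nothing, and leave the paint tube, the paint jar and the mug where they are.

Things in the scene. Friction and masses are not known exactly. Their poses are not given: they have to be found in the camera images.
- channel: fixed aluminium trough with black end caps, 156 mm deep (x), 498 long (y), 85 high. Origin on the table, midway along, below the covers' pivot line; x to the far side, y along the channel to the left as seen from the robot, z up. Four identical grey covers, 140 (x) x 110 (y) x 8 mm, lie flush in its top at y = +174, +58, -58, -174, from x = -90 (front edge) to +50 (far edge)
- cover1 (a point): middle of the strip to press (three black grooves 70 mm long) on top of the leftmost cover seen from the robot: channel x = 30 mm, z = 85 mm; fixed to the channel, axes as its. Walls 6 mm thick stand flush round the covers: the front one's outer face at channel x = -98 mm, the far one's inner face at +52 mm
- cover2 (a point): the same point on the second cover from the left. Three of the covers are blanks: they give about 1 mm for every 6 N on a foam seal, stay level and spring back
- cover3 (a point): the same point on the third cover from the left. One of the four, different each time, is the hatch: pressed on its strip with 2 to 8 N its far edge sinks into the channel, which is hollow to 55 mm below the covers there, and its front edge rises
- cover4 (a point): the same point on the fourth (rightmost) cover. With a finger 22 mm thick on the strip, the hatch turns to about 0.6 rad when pressed 14 mm down and about 0.9 rad when pressed 25 mm down
- hatch (a joint): angle (rad) of the one cover that turns, whichever it is, on pins along channel y at x = 0, z = 81 mm: 0 shut, grows as its front edge, 90 mm from the pins, rises; 1.57 upright; 1.85 fully open at its stop, leaning to the far side. Stiff pins hold it at any angle. A level push on the raised edge jams when it is low: follow its arc about the pins, up and back
- tube: bystander: white paint tube with red band and cap, lying on the table in front of the channel, 110 x 36 x 23 mm; origin at the middle of its underside, x towards the cap
- jar: bystander: small round paint jar with white lid and yellow label, 48 mm across, 58 mm high, on the table behind the channel; origin at the centre of its underside
- mug: bystander: blue mug, 86 mm across, 95 mm high, handle towards its own +y, on the table beyond the channel's left end; origin at the centre of its underside

How it is judged (in metres and radians):
On the way, in this order (a step that is already met when the one before it is completed fails the run):
1. the hatch has been found: it is rocked partly open (between 0.15 and 1.2 rad) (value of joint hatch between 0.15 and 1.2 rad), for 0.2 s.
2. the hatch is pushed fully open, past upright (over 1.6 rad) (value of joint hatch above 1.6 rad), for 0.2 s.
At the end, for the whole second after the job is handed in: the hatch stands still by itself past upright (over 1.6 rad), and the tube, jar and mug are within 15 mm of where they stood (value of joint hatch above 1.6 rad and velocity of joint hatch between -0.05 and 0.05 rad/s and distance of each of tube, jar, mug from where it was at the start of the episode below 0.015 m); the robot touches nothing.
It fails at once if the fingers grip something or press on it with more than 35 N in all (contact force between the fingers and anything else above 35 N).
It fails at once if the paint tube, jar or mug is shifted by more than 15 mm or lifted (distance of any of tube, jar, mug from where it was at the start of the episode above 0.015 m).
It also fails if it takes over 58 s, if anything falls off the work surface, if the arm or the gripper's body presses on something with over 40 N, if the wrist force passes 120 N, or if a joint passes its speed limit or range.

## Working session

There is one attempt and no reset: what is moved stays moved. The work goes in short steps, Python scripts to look and compute and a tool call to move; the robot and the scene stay as the last step left them, time stands still between calls to the robot, and variables do not carry over. Pictures are saved under pics/ and viewed, at most 10 in all, crops included, and the job is handed in when it is done.

Besides the shell and the picture viewer there is one more tool, called by a JSON object that holds its "op" and its "data". carry_out: Moves the arm, as the interface text tells. Its arguments: {"type":"object","properties":{"delta_pos":{"type":"array"},"angular":{"type":"array"},"hand":{"type":"array"},"newtons":{"type":"number"}},"required":["delta_pos","angular","hand"]}

```bash
ls; mkdir -p pics; python3 - <<'E'
from rig import ctrl, optics
import cv2,numpy as np
s=ctrl.observe();print({k:np.round(v,3) for k,v in s.items()})
for n in("scene","top"):
    p,d=optics.capture(n);cv2.imwrite(f"pics/{n}0.png",p[:,:,::-1]);np.save(f"pics/{n}0.npy",d);print(n,optics.camera_info(n))
E
```

```text
pics
{'time': np.float64(0.0), 'joint_positions': array([-1.289,  0.314,  0.045,  1.304,  0.   ,  1.431]), 'joint_vel': array([-0.001, -0.001, -0.   , -0.001,  0.001, -0.   ]), 'effort': array([-1.0000e-03, -4.8063e+01,  2.9854e+01,  1.9000e-02, -0.0000e+00,
       -0.0000e+00]), 'tool_pos': array([ 235.26 , -524.134,  247.393]), 'orientation': array([-0.001,  0.978,  0.209, -0.   ]), 'contact_force': array([0.036, 0.003, 0.122]), 'ft_torque': array([ 0.01 , -0.01 , -0.004]), 'grip_force': np.float64(0.0), 'width': np.float64(85.611)}
scene {'fx': 422.4115128929706, 'fy': 422.4115128929706, 'cx': 252.69386848581567, 'cy': 189.85285640306867, 'xyz': array([1062.82311073,  628.14645757,  839.54920995]), 'orientation': array([-0.13902419,  0.35326716,  0.85904558, -0.34338795])}
top {'fx': 400.5332259403928, 'fy': 400.5332259403928, 'cx': 260.5495458848656, 'cy': 197.49067458442826, 'xyz': array([412.57262619, 100.46508121, 963.03796809]), 'orientation': array([ 0.05443431, -0.70406818,  0.7063534 , -0.0488853 ])}
```

View pics/top0.png

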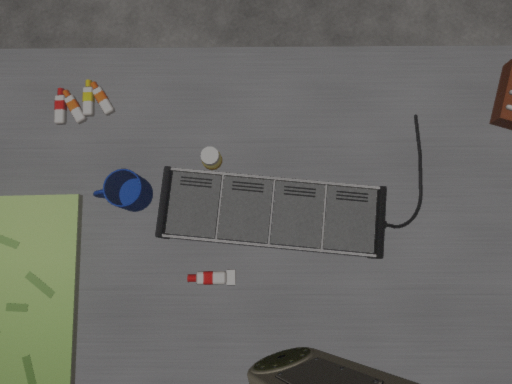

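View pics/scene0.png

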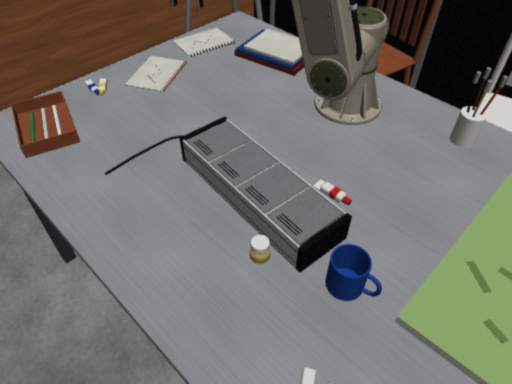

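The top view shows the channel with groove strips at about (196,182), (248,186), (300,191) and (352,196). The jar is at (210,157) behind cover1, the tube at (210,278) in front, and the mug at (124,190).

```bash
cat > h.py <<'E'
from rig import ctrl, optics
import cv2,numpy as np
from scipy.spatial.transform import Rotation as R
def ray(n,u,v,z):
    c=optics.camera_info(n);q=c["orientation"];M=R.from_quat([q[1],q[2],q[3],q[0]])
    d=M.apply([(u-c["cx"])/c["fx"],(v-c["cy"])/c["fy"],1]);o=np.array(c["xyz"]);return o+d*(z-o[2])/d[2]
E
python3 - <<'E'
from h import *
im=cv2.imread("pics/top0.png");g=cv2.cvtColor(im,6)
P=[]
for u,v in((196,182),(248,186),(300,191),(352,196)):
    w=g[v-8:v+9,u-22:u+23].astype(float);b=cv2.medianBlur(g,21)[v-8:v+9,u-22:u+23];k=np.clip(b-w-12,0,None)
    k[:, :3]=0
    ys,xs=np.mgrid[v-8:v+9,u-22:u+23]; a=(k*xs).sum()/k.sum(),(k*ys).sum()/k.sum()
    p=ray("top",*a,85);P.append(p);print(np.round(a,1),np.round(p,1))
P=np.array(P);y=np.array([174,58,-58,-174.])
c=np.polyfit(y,P[:,:2],1);print(c, np.hypot(*c[0]), np.degrees(np.arctan2(-c[0][0],c[0][1])))
s=ctrl.observe()["orientation"];print(R.from_quat([s[1],s[2],s[3],s[0]]).as_matrix().round(3))
for n,u,v,z in(("jar",210,155,58),("tube",212,278,20),("mug",124,188,95)):print(n,ray("top",u,v,z).round())
E
```

```text
[196.2 181.5] [578.4 250.7  85. ]
[248.5 185.9] [568.2 134.   85. ]
[300.5 190.7] [556.8  18.4  85. ]
[352.2 195.8] [544.9 -95.6  85. ]
[[9.64727251e-02 9.95119137e-01]
 [5.62078862e+02 7.69023798e+01]] 0.9997845183220295 -5.537287035553067
[[ 0.912  0.409 -0.   ]
 [ 0.409 -0.912  0.002]
 [ 0.    -0.002 -1.   ]]
jar [646. 225.  58.]
tube [364. 221.  20.]
mug [563. 408.  95.]
```

{"op": "carry_out", "data": {"delta_pos": [[0.458,-0.265,0.108],[0.458,-0.265,0.108],[0.458,-0.265,0.108],[0.458,-0.265,0.108],[0.458,-0.265,0.108],[0.458,-0.265,0.108],[0.458,-0.265,0.108],[0.458,-0.265,0.108],[0.458,-0.265,0.108],[0.458,-0.265,0.108],[0.458,-0.265,0.108],[0.458,-0.265,0.108]], "angular": [[0,0,0.518],[0,0,0.518],[0,0,0.518],[0,0,0.518],[0,0,0.518],[0,0,0.518],[0,0,0.518],[0,0,0.518],[0,0,0.518],[0,0,0.518],[0,0,0.518],[0,0,0.518]], "hand": [255,255,255,255,255,255,255,255,255,255,255,255], "newtons": 20}}

```text
time: 1.3
tool_pos: [546.2, -90.7, 138.5]
orientation: [-0.001, 0.999, -0.045, -0.001]
contact_force: [0.3, -1.4, -1.0]
width: 0.0
grip_force: 0.0
```

{"op": "carry_out", "data": {"delta_pos": [[0,0,0.02],[0,0,0.032],[0,0,0.034],[0,0,0.035],[0,0,0.036],[0,0,0.036]], "angular": [[0,0,0],[0,0,0],[0,0,0],[0,0,0],[0,0,0],[0,0,0]], "hand": [255,255,255,255,255,255]}}

```text
time: 1.9
tool_pos: [545.1, -95.9, 104.9]
orientation: [0.0, 0.999, -0.048, 0.001]
contact_force: [0.6, 0.3, 0.6]
width: -0.3
grip_force: 0.0
```

```bash
python3 - <<'E'
from h import *
p,d=optics.capture("top");cv2.imwrite("pics/top1.png",cv2.resize(p[130:290,150:410,::-1],None,fx=3,fy=3))
s=ctrl.observe();print(s["tool_pos"],s["orientation"],s["contact_force"])
E
```

```text
[545.07574616 -95.86960269 104.94225795] [ 1.91968742e-04  9.98828335e-01 -4.83902324e-02  5.53316127e-04] [ 0.70246696  0.22705297 -0.52908724]
```

View pics/top1.png

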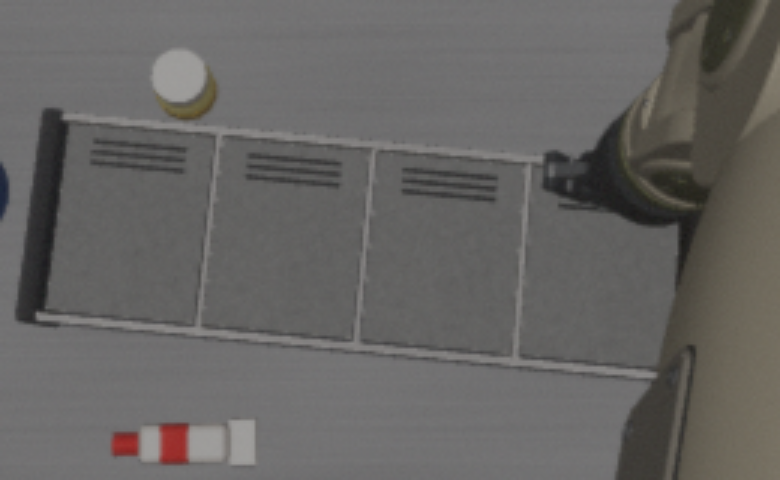

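The gripper is over cover4, in line with its strip (which it hides). Now pressing gently.

{"op": "carry_out", "data": {"delta_pos": [[0,0,0.001],[0,0,0.002],[0,0,0.003],[0,0,0.003]], "angular": [[0,0,0],[0,0,0],[0,0,0],[0,0,0]], "hand": [255,255,255,255]}}

```text
time: 2.35
tool_pos: [545.0, -95.5, 101.5]
orientation: [0.0, 0.999, -0.048, 0.0]
contact_force: [-0.2, -1.3, 1.3]
width: 0.1
grip_force: 0.8
```

{"op": "carry_out", "data": {"delta_pos": [[0,0,0.001],[0,0,0.0015],[0,0,0.0015]], "angular": [[0,0,0],[0,0,0],[0,0,0]], "hand": [255,255,255]}}

```text
time: 2.65
tool_pos: [545.2, -95.5, 100.0]
orientation: [0.0, 0.999, -0.048, 0.0]
contact_force: [0.8, -0.3, 3.3]
width: 0.3
grip_force: 1.7
```

{"op": "carry_out", "data": {"delta_pos": [[0,0,0.001],[0,0,0.0015],[0,0,0.0015]], "angular": [[0,0,0],[0,0,0],[0,0,0]], "hand": [255,255,255]}}

```text
time: 2.95
tool_pos: [545.2, -95.5, 98.4]
orientation: [0.0, 0.999, -0.048, 0.0]
contact_force: [0.8, -0.6, 2.5]
width: 0.2
grip_force: 1.6
```

{"op": "carry_out", "data": {"delta_pos": [[0,0,0.001],[0,0,0.002],[0,0,0.002]], "angular": [[0,0,0],[0,0,0],[0,0,0]], "hand": [255,255,255]}}

```text
time: 3.25
tool_pos: [545.1, -95.5, 96.2]
orientation: [0.0, 0.999, -0.048, 0.0]
contact_force: [2.6, -0.2, 3.2]
width: 0.0
grip_force: 1.5
```

```bash
python3 - <<'E'
from h import *
p,d=optics.capture("scene");cv2.imwrite("pics/sc1.png",cv2.resize(p[90:290,150:380,::-1],None,fx=3,fy=3))
E
```

```text
(no output)
```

View pics/sc1.png

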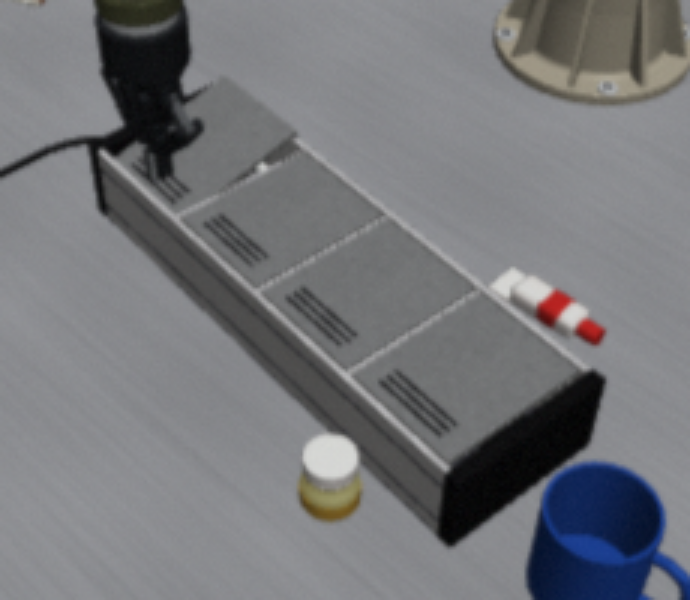

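Cover4 is the hatch: its front edge stands up, at about (260,100) in the crop. I'll press further.

{"op": "carry_out", "data": {"delta_pos": [[0,0,0.002],[0,0,0.004],[0,0,0.006],[0,0,0.008],[0,0,0.01],[0,0,0.01]], "angular": [[0,0,0],[0,0,0],[0,0,0],[0,0,0],[0,0,0],[0,0,0]], "hand": [255,255,255,255,255,255]}}

```text
time: 3.9
tool_pos: [544.3, -95.2, 85.7]
orientation: [-0.0, 0.999, -0.048, -0.001]
contact_force: [0.3, 0.3, 1.1]
width: 0.3
grip_force: 0.4
```

{"op": "carry_out", "data": {"delta_pos": [[0,0,0.002],[0,0,0.004],[0,0,0.006],[0,0,0.008],[0,0,0.009],[0,0,0.009]], "angular": [[0,0,0],[0,0,0],[0,0,0],[0,0,0],[0,0,0],[0,0,0]], "hand": [255,255,255,255,255,255]}}

```text
time: 4.5
tool_pos: [544.7, -95.4, 77.0]
orientation: [0.0, 0.999, -0.048, -0.0]
contact_force: [2.1, -0.4, 0.8]
width: -0.7
grip_force: 0.7
```

{"op": "carry_out", "data": {"delta_pos": [[0,0,-0.04],[0,0,-0.08],[0,0,-0.12],[0,0,-0.13],[0,0,-0.13],[-0.04,0,-0.13],[-0.08,0,-0.13],[-0.12,0,-0.13],[-0.13,0,-0.13],[-0.13,0,-0.1],[-0.13,0,-0.066],[-0.13,0,-0.066]], "angular": [[0,0,0],[0,0,0],[0,0,0],[0,0,0],[0,0,0],[0,0,0],[0,0,0],[0,0,0],[0,0,0],[0,0,0],[0,0,0],[0,0,0]], "hand": [255,255,255,255,255,255,255,255,255,255,255,255]}}

```text
time: 5.7
tool_pos: [411.5, -81.4, 138.5]
orientation: [-0.002, 0.999, -0.048, -0.005]
contact_force: [-0.8, 0.8, -0.3]
width: -0.1
grip_force: 0.0
```

```bash
python3 - <<'E'
from h import *
p,d=optics.capture("scene");cv2.imwrite("pics/sc2.png",cv2.resize(p[70:240,150:320,::-1],None,fx=3.5,fy=3.5))
s=ctrl.observe();t=s["tool_pos"];o=np.array([532.2,79.8])
print(t,s["contact_force"],[(t[:2]-o)@[.995,-.0965],(t[:2]-o)@[.0965,.995]])
E
```

```text
[412.93659194 -81.89441449 140.69290787] [-0.3323507  -0.13958075 -0.9050359 ] [np.float64(-103.0635800172825), np.float64(-172.39486129682246)]
```

View pics/sc2.png

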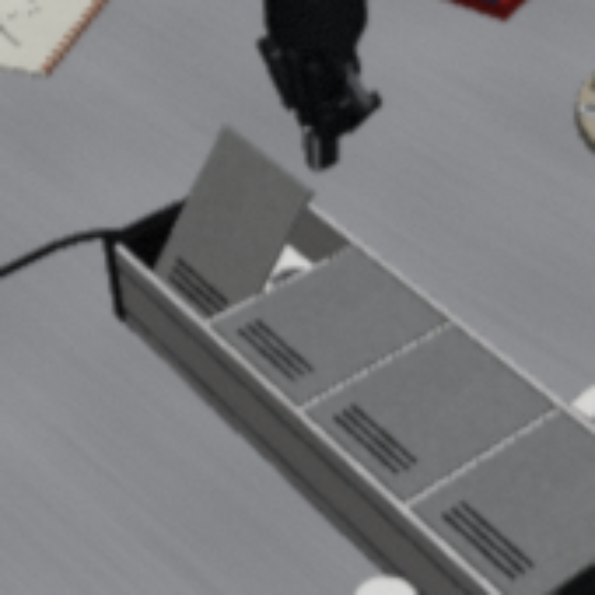

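The hatch stands at about 0.9 rad, with its edge running (230,130)–(310,192) in the crop. The finger is in front of it at (320,160). Next is the approach, then the arc.

{"op": "carry_out", "data": {"delta_pos": [[0.01,0,0],[0.02,0,0],[0.026,0,0],[0.03,0,0],[0.034,0,-0.002],[0.038,0,-0.005],[0.042,0,-0.008],[0.045,0,-0.01],[0.045,0,-0.01]], "angular": [[0,0,0],[0,0,0],[0,0,0],[0,0,0],[0,0,0],[0,0,0],[0,0,0],[0,0,0],[0,0,0]], "hand": [255,255,255,255,255,255,255,255,255]}}

```text
time: 6.65
tool_pos: [460.9, -87.3, 153.7]
orientation: [0.0, 0.999, -0.048, 0.001]
contact_force: [-0.3, -0.5, -1.3]
width: -0.3
grip_force: 0.0
```

{"op": "carry_out", "data": {"delta_pos": [[0.004,0,-0.002],[0.008,0,-0.004],[0.012,0,-0.0055],[0.016,0,-0.007],[0.02,0,-0.008],[0.025,0,-0.009],[0.03,0,-0.009],[0.034,0,-0.009],[0.034,0,-0.009]], "angular": [[0,0,0],[0,0,0],[0,0,0],[0,0,0],[0,0,0],[0,0,0],[0,0,0],[0,0,0],[0,0,0]], "hand": [255,255,255,255,255,255,255,255,255]}}

```text
time: 7.55
tool_pos: [494.7, -90.6, 162.2]
orientation: [0.0, 0.999, -0.048, 0.0]
contact_force: [-1.0, 0.5, -0.3]
width: 0.5
grip_force: 0.0
```

```bash
python3 - <<'E'
from h import *
p,d=optics.capture("scene");cv2.imwrite("pics/sc3.png",cv2.resize(p[70:240,150:320,::-1],None,fx=3.5,fy=3.5))
s=ctrl.observe();t=s["tool_pos"];o=np.array([532.2,79.8])
print(t,s["contact_force"],[(t[:2]-o)@[.995,-.0965],(t[:2]-o)@[.0965,.995]])
E
```

```text
[494.38484756 -90.55623417 162.16711583] [ 0.65198453  0.53713999 -0.09724663] [np.float64(-21.186700082818202), np.float64(-173.15361520808358)]
```

View pics/sc3.png

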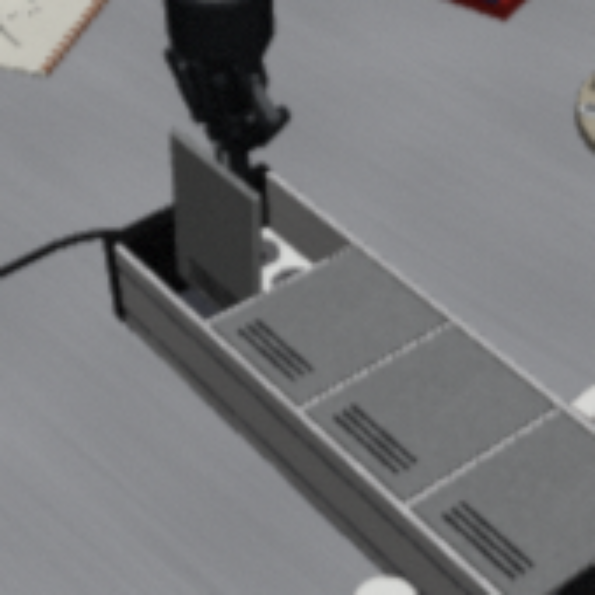

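The hatch is nearly upright, with the finger right behind it. I'll push on past upright.

{"op": "carry_out", "data": {"delta_pos": [[0.004,0,0],[0.008,0,0],[0.012,0,0],[0.015,0,0],[0.015,0,0]], "angular": [[0,0,0],[0,0,0],[0,0,0],[0,0,0],[0,0,0]], "hand": [255,255,255,255,255]}}

```text
time: 8.1
tool_pos: [509.5, -92.0, 162.2]
orientation: [0.0, 0.999, -0.048, 0.0]
contact_force: [0.1, 0.2, 0.6]
width: -0.0
grip_force: 0.0
```

{"op": "carry_out", "data": {"delta_pos": [[0.002,0,0],[0.004,0,0],[0.005,0,0],[0.005,0,0]], "angular": [[0,0,0],[0,0,0],[0,0,0],[0,0,0]], "hand": [255,255,255,255]}}

```text
time: 8.5
tool_pos: [514.1, -92.4, 162.3]
orientation: [0.0, 0.999, -0.048, 0.0]
contact_force: [-0.9, 0.4, 0.2]
width: -0.2
grip_force: 0.1
```

```bash
python3 - <<'E'
from h import *
p,d=optics.capture("scene");cv2.imwrite("pics/sc4.png",cv2.resize(p[70:240,150:320,::-1],None,fx=3.5,fy=3.5))
s=ctrl.observe();t=s["tool_pos"];o=np.array([532.2,79.8])
print(t,s["contact_force"],[(t[:2]-o)@[.995,-.0965],(t[:2]-o)@[.0965,.995]])
E
```

```text
[514.08074854 -92.44968413 162.32623147] [-0.6808022   0.47584136  0.14700871] [np.float64(-1.4065606874609173), np.float64(-173.13694347484554)]
```

View pics/sc4.png

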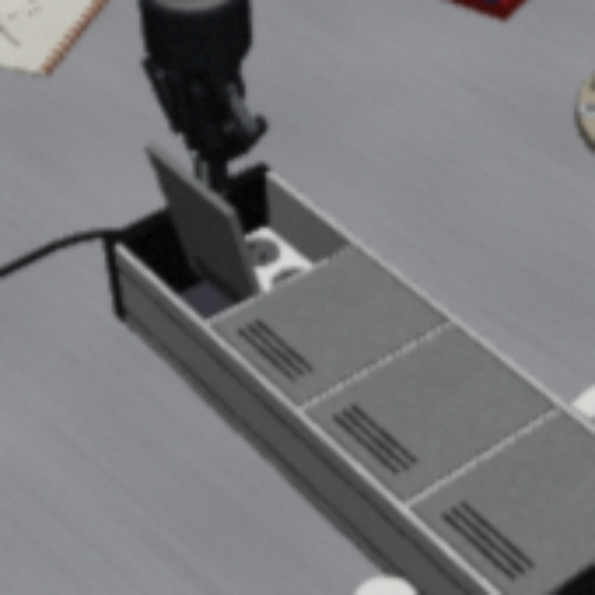

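The hatch leans to the far side, well past upright. I'll back away and measure its angle.

{"op": "carry_out", "data": {"delta_pos": [[-0.01,0,0],[-0.04,0,0],[-0.08,0,0],[-0.1,0,-0.02],[-0.1,0,-0.06],[-0.1,0,-0.08],[-0.1,0,-0.08],[-0.1,0,-0.08]], "angular": [[0,0,0],[0,0,0],[0,0,0],[0,0,0],[0,0,0],[0,0,0],[0,0,0],[0,0,0]], "hand": [255,255,255,255,255,255,255,255]}}

```text
time: 9.35
tool_pos: [414.2, -82.8, 242.5]
orientation: [0.0, 0.999, -0.048, 0.001]
contact_force: [0.4, 0.4, -0.2]
width: 0.2
grip_force: 0.0
```

```bash
python3 - <<'E'
from h import *
p,d=optics.capture("scene");cv2.imwrite("pics/sc5.png",p[:,:,::-1])
c=optics.camera_info("scene");q=c["orientation"];M=R.from_quat([q[1],q[2],q[3],q[0]])
v,u=np.mgrid[100:170,180:230];z=d[100:170,180:230]
X=M.apply(np.stack([(u-c["cx"])/c["fx"]*z,(v-c["cy"])/c["fy"]*z,z],-1).reshape(-1,3))+c["xyz"]
e=X[:,:2]-[532.2,79.8];cx=e@[.995,-.0965];cy=e@[.0965,.995]
m=(z.ravel()>0)&(abs(cy+174)<45)&(abs(cx)<50)&(X[:,2]>100)&(X[:,2]<165)
f=np.polyfit(X[m,2],cx[m],1);print(m.sum(),f,"angle",np.pi/2+np.arctan(f[0]),np.std(cx[m]-np.polyval(f,X[m,2])))
s=ctrl.observe();print(s["tool_pos"],s["contact_force"])
E
```

```text
232 [  0.20263061 -13.01638211] angle 1.770720035146445 0.6383936507299424
[413.76135459 -82.60242527 241.71495261] [-0.08419004 -0.27488017 -0.07076548]
```

View pics/sc5.png

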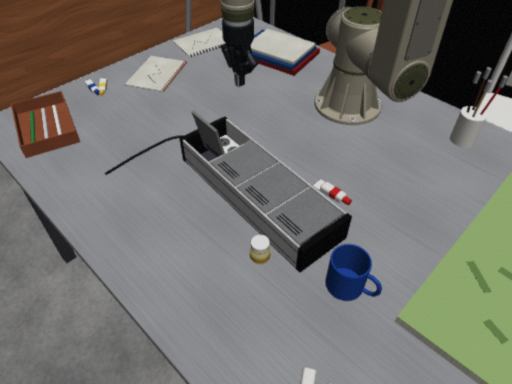

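The hatch stands at 1.77 rad, at about (208,133). The tube, jar and mug are where they were, and the arm is clear.

```bash
python3 -c "
from rig import hand_in
print(hand_in())"
```

```text
the job is handed in; nothing more can be done
None
```

The hatch was cover4 (the rightmost): I rocked it open, pushed it past upright to about 1.77 rad where it stands by itself, left the tube, jar and mug untouched, and handed the job in at about 9.4 s (no verdict was returned).

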